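Pop the chisel case by its hidden finger groove

TASK

The wooden chisel case has a release catch hidden in a groove somewhere along the front ledge of the case. Touch the ledge at its left end (seen from the robot), sweep a fingertip along it to the right until you find the groove, then press the catch inside it fully down so that the lid pops ajar, and move clear. Do not pry or push the lid itself, grasp nothing, and leave the plane, the mallet and the tin where they are.

Things in the scene. Friction and masses are not known exactly. Their poses are not given: they have to be found in the camera images.
- case: Chisel case of pale wood, 190 (x) by 370 (y) by 80 mm high, screwed to the bench. Origin at the centre of its underside; x points from the front ledge to the hinge side, y to the left seen from the robot, z up. The ledge is the flat strip at case x -95 to -55 mm, 370 mm long, top 80 mm above the bench, rigid; behind it come a 10 mm rim (to x -45) and the lid, all level.
- ledge_left: The leftmost 36 mm of the ledge, flush with the rest (case y 149 to 185 mm); touch it first. Fixed. Origin at the centre of its underside, 30 mm below the ledge's top.
- edge_left (a point): Point on the ledge's top face, in the middle of its 40 mm width, 18 mm from its left end (case x -75, y +167, z 80 mm). The ledge is flat and level from here to edge_right except for the one groove, which lies somewhere between case y +75 and -155 mm; its place is not listed and must be felt or seen.
- ledge_second: A 30 mm long part of the ledge, flush with the rest (case y 75 to 105 mm), which the fingertip passes over when it is swept along from the left end. The groove always lies farther right. Fixed. Origin at the centre of its underside, 30 mm below the ledge's top.
- edge_right (a point): Point on the ledge's top face, in the middle of its width, 15 mm from its right end (case x -75, y -170, z 80 mm). The last 30 mm at this end never hold the groove.
- catch (a joint): The catch is the wooden floor of the groove, which is 46 mm long along y, 8 mm deep, crosses the ledge's full 40 mm width and is open above and in front. Value: how far it is pressed, in m: 0 untouched (8 mm below the ledge's top), 0.006 fully down on its stop (14 mm below). It resists with 5 to 6 N of friction, has no spring and stays where pressed.
- lid_angle (a joint): Opening angle of the lid in rad: 0 shut, 0.16 popped ajar (its front edge then 20 mm higher). The catch lifts it in proportion while it goes down; the lid is balanced and stays there.
- lid: The plywood lid, 128 mm by 348 mm by 10 mm, no handle, hinged along its far (+x) edge, flush with the case's rims when shut. Origin on the hinge line at the top face, in the middle of its length; the lid stretches from there 128 mm along its -x. Not to be touched.
- plane: Small wooden hand plane, 150 by 50 mm, 70 mm high, standing to the left of the case. Origin at the centre of its sole. Leave alone.
- mallet: Round wooden mallet, 72 mm across, standing on its head, handle up, 160 mm high in all, to the right of the case. Origin under its centre. Leave alone.
- tin: Round tin, 60 mm across, 70 mm high, to the right of the case nearer the robot. Origin under its centre. Leave alone.

How it is judged:
On the way, in this order (a step that is already met when the one before it is completed fails the run):
1. a fingertip touches the left end of the ledge (contact force between the fingers and ledge_left above 0.3 N).
2. the fingertip is swept along the ledge to the right, over its second part (contact force between the fingers and ledge_second above 0.3 N).
3. the catch in the groove is pressed fully down (value of joint catch above 0.005 m), for 0.1 s.
At the end, for the whole second after the job is handed in: the catch stays down (at least 4.8 of its 6 mm), the lid stands ajar at rest (over 0.12 rad), and plane, mallet and tin are within 20 mm of where they stood (value of joint catch above 0.0048 m and value of joint lid_angle above 0.12 rad and velocity of joint lid_angle below 0.05 rad/s and distance of each of plane, mallet, tin from where it was at the start of the episode below 0.02 m); the robot touches nothing.
It fails at once if the lid is pried or pushed with the fingers or arm (over 5 N) (contact force between any of the fingers, the arm and lid above 5 N).
It fails at once if the plane, mallet or tin is shifted or lifted by over 20 mm, or tipped (distance of any of plane, mallet, tin from where it was at the start of the episode above 0.02 m or angle between any of plane, mallet, tin's own z axis and vertical above 0.3 rad).
It also fails if it takes over 64 s, if anything falls off the work surface, if the arm or the gripper's body presses on something with over 40 N, if the wrist force passes 120 N, or if a joint passes its speed limit or range.

ROBOT

A 6-joint arm with a two-finger parallel gripper is mounted at the origin on the work surface. World frame = base frame: x ahead of the robot, y to its left, z up, the work surface at z = 0. Lengths are in m, angles in rad, forces in N, time in s.
With the tool pointing down it reaches from about 0.35 to 0.975 m from the base axis. Payload 4.9 kg.
Tool frame: the origin (TCP) lies between the finger pads; the fingertips stand 14 mm ahead of it and the grasp point (between the pads) lies 5 mm behind it (manip.finger_overhang is the distance from the TCP to the fingertips, in m); z points along the fingers, y is the line along which they close (so a half turn about z gives the same grasp; the last joint's range is limited). The gripper opens to 85 mm and grips with 20 to 120 N. Pads are 22 mm wide; open, the fingers measure 114 mm over their backs; the gripper's body (76 mm by 85 mm) begins 54 mm behind the grasp point. The pads swing forward as they close: fully open they stand 13 mm farther back than shut.
Start: joints at [1.224, 0.053, 1.613, -0, 1.476, -0.119], TCP at [0.141, 0.609, 0.245] pointing down, gripper open.
Joint ranges: [-3.01, 3.01], [-1.01, 2.22], [0.06, 2.58], [-1.02, 4.17], [0.09, 2.62], [-3.14, 3.14]. Speed limits (rad/s): [2.57, 2.57, 3.14, 3.14, 3.14, 3.14].

INTERFACE

Orientations are given as a unit quaternion [w, x, y, z].
In Python, from plant import manip, grab_frame gives the robot as it stands.
- The arm moves only by the tool servo_tool, never from a script. Its argument "deltas" is a list that holds one entry, the list of rows, each a list of 5 numbers: the opening in per cent of the stroke, from 0 (shut) to 100 (fully open), then the shift along the world's x, y, z in m, then the turn about the world's z in degrees. A call has exactly 8 rows; each row shifts and turns the commanded pose from where the row before left it; what a row does not reach is not made up. A row lasts 1/10 s, in which the tool goes at most 50 mm and 8.59 degrees, less where a joint would pass 70% of its speed; a pose out of reach is approached as far as the arm can. A call is refused whole if a number of a shift passes 0.05 or a number of a turn 8.59, either way. A call with a gripper value outside its range is refused whole. The fingers move at their own pace and stop on an object; the grip force is fixed at half the most. Time passes only in rows, so rows that do not move let the fingers close, or fill a call up. It gives the time, the measured TCP pose, the force, the opening and the grip force at its end, in the units of the state.
- manip.state(): the state, without advancing time (a new reading comes with each control period).
- grab_frame(name): name is "scene" or "top" or "wrist"; returns a dict with "pixels" (480x640x3 uint8, red, green, blue), "z_map" (480x640 float32, m along the optical axis (not along the pixel's ray), 0 where there is no reading), "fx", "fy", "cx", "cy" (pixels), "rvec" (rotation vector, rad) and "tvec" (3), from world to camera coordinates, as OpenCV has them; the wrist camera has in their place "T_tool_cam" (4x4, takes a point from camera to tool coordinates, whose origin is the TCP and whose axes are the flange's). Camera axes: x right, y down, z forward; pixel columns grow to the right and rows downward; lengths in m; the calibration is good to about 2 mm. The wrist camera is an equidistant fisheye: a pixel r from the principal point sees the ray r / f radians off the axis. A picture is of the moment at which its call begins: read the wrist's pose just before it.
- manip.job_done(): hands the job in; it is judged then, once.
The state is a dict: "time": time; "joint_pos": joint angles; "joint_vel": joint speeds; "joint_efforts": joint torques, N m; "tool_pos": TCP position; "tool_rot": TCP orientation; "contact_force": force on the tool from outside, world axes, zero at the start; "ft_torque": the same for the moment, N m; "gripper_width": opening from 0.0 (shut) to 1.0 (fully open); "grasp_force": force on a finger pad.
Only numpy, scipy, OpenCV 4.12 (cv2) and the standard library are available. Lean on these libraries where they do the work, as an engineer would, in place of code of your own. Each camera call takes 0.05 s, during which the arm holds its last target. There are 200 camera calls.

## Working session

There is one attempt and no reset: what is moved stays moved. The work goes in short steps, Python scripts to look and compute and a tool call to move; the robot and the scene stay as the last step left them, time stands still between calls to the robot, and variables do not carry over. Pictures are saved under pics/ and viewed, at most 10 in all, crops included, and the job is handed in when it is done.

Besides the shell and the picture viewer there is one more tool, called after "Call:" as name(argument=value, ...) on one line, values as JSON. servo_tool: Moves the arm, as the interface text tells. Its arguments: {"type":"object","properties":{"deltas":{"type":"array"}},"required":["deltas"]}

```bash
mkdir -p pics
cat > h.py <<'E'
import numpy as np, cv2
from plant import manip, grab_frame
def world(f):
    z=f["z_map"].astype(float); v,u=np.mgrid[:z.shape[0],:z.shape[1]]
    P=np.stack([(u-f["cx"])/f["fx"]*z,(v-f["cy"])/f["fy"]*z,z],-1)
    R=cv2.Rodrigues(np.array(f["rvec"],float))[0]
    W=(P-np.array(f["tvec"],float).ravel())@R
    W[z<=0]=np.nan
    return W
E
python3 - <<'E'
from h import *
f=grab_frame("top"); cv2.imwrite("pics/top.png",f["pixels"][...,::-1])
W=world(f); np.save("top.npy",W)
g=grab_frame("scene"); cv2.imwrite("pics/scene.png",g["pixels"][...,::-1])
m=((abs(W[...,2]-.08)<.006)).astype(np.uint8)
n,l,s,c=cv2.connectedComponentsWithStats(m)
for i in range(1,n):
    if s[i,4]>300:
        p=W[l==i]; print(s[i],np.median(p,0),cv2.minAreaRect((p[:,:2]*1000).astype(np.float32)))
print(manip.state())
E
```

```text
[487 180  45  44 902] [ 0.64087696 -0.31652981  0.08416425] ((646.4452514648438, -322.26422119140625), (71.49515533447266, 67.88960266113281), 10.716962814331055)
[  244   188   235   131 25517] [ 0.56526839 -0.0813405   0.07977878] ((562.9805297851562, -81.10350036621094), (190.4775390625, 370.6040954589844), 3.936600685119629)
{'time': 0.1, 'joint_pos': array([ 1.22400286e+00,  5.33005100e-02,  1.61412250e+00,  2.43703180e-07,
        1.47600644e+00, -1.19027700e-01]), 'joint_vel': array([-0.00252192, -0.00097761, -0.00388947, -0.0022355 , -0.00094837,
       -0.00014592]), 'joint_efforts': array([ 7.50280742e-04, -3.94903886e+01, -3.71363640e+01, -8.08060759e-05,
        3.90362082e-03,  4.47517436e-06]), 'tool_pos': array([0.14096266, 0.60835725, 0.24420036]), 'tool_rot': array([-2.12094032e-04,  1.13636844e-01,  9.93521929e-01, -8.93572586e-04]), 'contact_force': array([-0.06616737,  0.00430363,  0.02260287]), 'ft_torque': array([-0.00442378,  0.0292757 ,  0.0292329 ]), 'grasp_force': 0.0, 'gripper_width': 0.9997859581221881}
```

View pics/top.png

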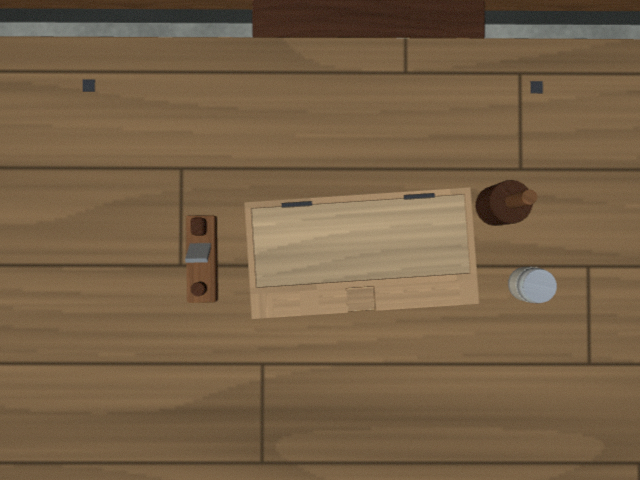

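The top view shows the case at u 245–478, v 188–318. There is an outlined square on the ledge at about (360, 298), which may be the groove. I'll check the depth along the ledge.

Run:
```python
from h import *
W=np.load("top.npy"); c=np.array([.563,-.081]); a=np.radians(3.94)
ex=np.array([np.cos(a),np.sin(a)]); ey=np.array([-np.sin(a),np.cos(a)])
d=W[...,:2]-c; X=d@ex; Y=d@ey
for y in np.arange(.18,-.19,-.01):
    m=(abs(X+.077)<.01)&(abs(Y-y)<.005); print(round(y,3),round(np.nanmedian(W[m][:,2]),4),end=' | ')
m=(abs(X+.077)<.01)&(abs(Y)<.18)&(W[...,2]<.076); print('\n',m.sum(),Y[m].min(),Y[m].max(),Y[m].mean())
w=lambda x,y:np.round(c+x*ex+y*ey,4)
for n,y in dict(left=.167,second=.09,gr=Y[m].mean(),right=-.17).items(): print(n,w(-.075,y))
p=W[(abs(X)<.12)&(abs(Y)>.2)&(abs(Y)<.33)&(W[...,2]>.02)]; 
for s in (1,-1):
    q=p[(p[:,1]-c[1])*s>0]; print(q.min(0),q.max(0))
```

```text
0.18 0.0798 | 0.17 0.0799 | 0.16 0.0801 | 0.15 0.0795 | 0.14 0.0797 | 0.13 0.0796 | 0.12 0.0796 | 0.11 0.0797 | 0.1 0.0797 | 0.09 0.0796 | 0.08 0.0799 | 0.07 0.0795 | 0.06 0.0796 | 0.05 0.0794 | 0.04 0.0797 | 0.03 0.0782 | 0.02 0.0715 | 0.01 0.0722 | -0.0 0.0724 | -0.01 0.0719 | -0.02 0.0788 | -0.03 0.0799 | -0.04 0.0796 | -0.05 0.08 | -0.06 0.0802 | -0.07 0.0801 | -0.08 0.08 | -0.09 0.0797 | -0.1 0.0801 | -0.11 0.0806 | -0.12 0.08 | -0.13 0.0798 | -0.14 0.0803 | -0.15 0.0799 | -0.16 0.0796 | -0.17 0.08 | -0.18 0.0796 | 
 353 -0.14024221468374456 0.16643944143804806 0.005626182626168271
left [0.4767 0.0805]
second [0.482  0.0036]
gr [ 0.4878 -0.0805]
right [ 0.4999 -0.2558]
[0.47725704 0.1642982  0.02011984] [0.6271988  0.21567126 0.0699597 ]
[ 0.47930211 -0.40281558  0.02011521] [ 0.68234234 -0.28806853  0.1634941 ]
```

View pics/scene.png

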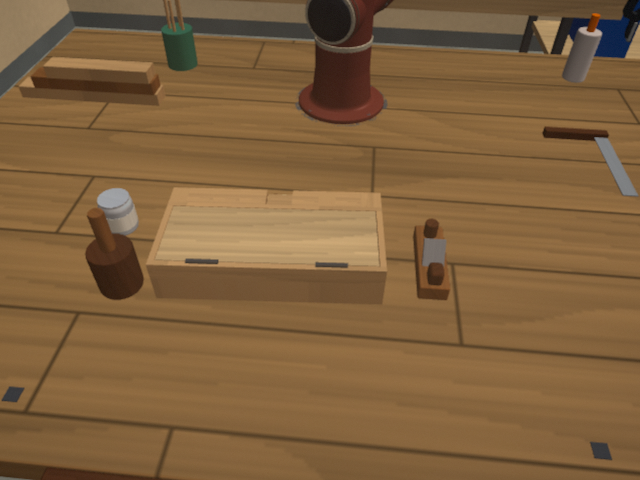

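The depth confirms the groove: its floor is at 72 mm and it spans case y +28 to −18 mm, so its centre is near world (0.488, −0.080). I'll move over the left end of the ledge, shutting the fingers and turning them 17° to line up with the case.

Call:
servo_tool(deltas=[[[0, 0.024, -0.038, 0, 2.1], [0, 0.024, -0.038, 0, 2.1], [0, 0.024, -0.038, 0, 2.1], [0, 0.024, -0.038, 0, 2.1], [0, 0.024, -0.038, 0, 2.1], [0, 0.024, -0.038, 0, 2.1], [0, 0.024, -0.038, 0, 2.1], [0, 0.024, -0.038, 0, 2.1]]])

```text
time: 0.9
tool_pos: [0.3334, 0.3031, 0.2449]
tool_rot: [-0.0, -0.034, 0.999, -0.0]
contact_force: [0.8, 0.5, 0.4]
gripper_width: -0.004
grasp_force: 0.0
```

Call:
servo_tool(deltas=[[[0, 0.024, -0.037, 0, 0], [0, 0.024, -0.037, 0, 0], [0, 0.024, -0.037, 0, 0], [0, 0.024, -0.037, 0, 0], [0, 0.024, -0.037, -0.02, 0], [0, 0.023, -0.038, -0.03, 0], [0, 0, 0, -0.04, 0], [0, 0, 0, -0.03, 0]]])

```text
time: 1.7
tool_pos: [0.474, 0.083, 0.1248]
tool_rot: [-0.001, -0.031, 1.0, 0.0]
contact_force: [-0.0, 0.8, -0.1]
gripper_width: -0.001
grasp_force: 0.0
```

Call:
servo_tool(deltas=[[[0, 0, 0, -0.01, 0], [0, 0, 0, -0.005, 0], [0, 0, 0, -0.005, 0], [0, 0, 0, -0.003, 0], [0, 0, 0, -0.003, 0], [0, 0, 0, 0, 0], [0, 0, 0, 0, 0], [0, 0, 0, 0, 0]]])

```text
time: 2.5
tool_pos: [0.4749, 0.0844, 0.1018]
tool_rot: [0.0, -0.033, 0.999, -0.0]
contact_force: [-0.7, 0.5, 0.1]
gripper_width: -0.001
grasp_force: 0.0
```

Call:
servo_tool(deltas=[[[0, 0.002, -0.005, -0.003, 0], [0, 0, 0, -0.002, 0], [0, 0, 0, -0.001, 0], [0, 0, 0, -0.001, 0], [0, 0, 0, -0.001, 0], [0, 0, 0, -0.0005, 0], [0, 0, 0, 0, 0], [0, 0, 0, 0, 0]]])

```text
time: 3.3
tool_pos: [0.4765, 0.0793, 0.094]
tool_rot: [-0.001, -0.033, 0.999, -0.0]
contact_force: [-4.3, -0.3, 8.4]
gripper_width: 0.002
grasp_force: 4.1
```

Contact at TCP z = 0.094, as expected. Now I'll sweep right.

Call:
servo_tool(deltas=[[[0, 0.0007, -0.01, 0, 0], [0, 0.0007, -0.01, 0, 0], [0, 0.0007, -0.01, 0, 0], [0, 0.0007, -0.01, 0, 0], [0, 0.0007, -0.01, 0, 0], [0, 0.0007, -0.01, 0, 0], [0, 0.0007, -0.01, 0, 0], [0, 0.0007, -0.01, 0, 0]]])

```text
time: 4.1
tool_pos: [0.4832, -0.0007, 0.094]
tool_rot: [0.001, -0.033, 0.999, 0.001]
contact_force: [-0.1, 3.8, 5.6]
gripper_width: 0.003
grasp_force: 3.0
```

Call:
servo_tool(deltas=[[[0, 0.0007, -0.01, 0, 0], [0, 0.0007, -0.01, 0, 0], [0, 0.0007, -0.01, 0, 0], [0, 0.0007, -0.01, 0, 0], [0, 0.0007, -0.01, 0, 0], [0, 0.0007, -0.01, 0, 0], [0, 0.0007, -0.01, 0, 0], [0, 0.0007, -0.009, 0, 0]]])

```text
time: 4.9
tool_pos: [0.4874, -0.0805, 0.0924]
tool_rot: [-0.0, -0.033, 0.999, -0.0]
contact_force: [-0.3, -0.5, 0.7]
gripper_width: -0.001
grasp_force: 0.0
```

The force vanished and the tip sank 1.6 mm, so it is in the groove. Now I'll lower it onto the catch.

Call:
servo_tool(deltas=[[[0, 0, 0, -0.002, 0], [0, 0, 0, -0.002, 0], [0, 0, 0, -0.002, 0], [0, 0, 0, -0.001, 0], [0, 0, 0, -0.001, 0], [0, 0, 0, -0.001, 0], [0, 0, 0, 0, 0], [0, 0, 0, 0, 0]]])

```text
time: 5.7
tool_pos: [0.4878, -0.0795, 0.0838]
tool_rot: [0.0, -0.033, 0.999, 0.0]
contact_force: [-2.5, -0.2, 2.1]
gripper_width: -0.0
grasp_force: 1.7
```

Call:
servo_tool(deltas=[[[0, 0, 0, -0.001, 0], [0, 0, 0, -0.001, 0], [0, 0, 0, -0.001, 0], [0, 0, 0, -0.001, 0], [0, 0, 0, -0.001, 0], [0, 0, 0, 0, 0], [0, 0, 0, 0, 0], [0, 0, 0, 0, 0]]])

```text
time: 6.5
tool_pos: [0.4879, -0.0795, 0.08]
tool_rot: [-0.0, -0.033, 0.999, 0.0]
contact_force: [-7.1, 2.1, 11.5]
gripper_width: 0.004
grasp_force: 5.7
```

The tip has stopped at z = 0.080 with 11.5 N, which is the catch's stop. One more slight press, then straight up and back.

Call:
servo_tool(deltas=[[[0, 0, 0, -0.0005, 0], [0, 0, 0, -0.0005, 0], [0, 0, 0, 0, 0], [0, 0, 0, 0.01, 0], [0, 0, 0, 0.02, 0], [0, 0, 0, 0.04, 0], [0, -0.02, 0, 0.04, 0], [0, -0.03, 0, 0.02, 0]]])

```text
time: 7.3
tool_pos: [0.4398, -0.0803, 0.212]
tool_rot: [0.004, -0.033, 0.999, -0.001]
contact_force: [0.5, -1.0, 1.0]
gripper_width: -0.002
grasp_force: 0.0
```

Call:
servo_tool(deltas=[[[0, -0.02, 0.03, 0.02, 0], [0, -0.02, 0.03, 0.02, 0], [0, 0, 0.04, 0, 0], [0, 0, 0.04, 0, 0], [0, 0, 0, 0, 0], [0, 0, 0, 0, 0], [0, 0, 0, 0, 0], [0, 0, 0, 0, 0]]])

```text
time: 8.1
tool_pos: [0.398, 0.0594, 0.2476]
tool_rot: [-0.0, -0.032, 0.999, -0.0]
contact_force: [-0.2, -0.0, -0.2]
gripper_width: 0.003
grasp_force: 0.0
```

Run:
```python
from h import *
f=grab_frame("top"); cv2.imwrite("pics/top2.png",f["pixels"][...,::-1])
W=world(f); W0=np.load("top.npy"); c=np.array([.563,-.081]); a=np.radians(3.94)
ex=np.array([np.cos(a),np.sin(a)]); ey=np.array([-np.sin(a),np.cos(a)])
for V in (W0,W):
    d=V[...,:2]-c; X=d@ex; Y=d@ey
    z=lambda x,y,t:np.round(np.nanmedian(V[(abs(X-x)<t)&(abs(Y-y)<t)][:,2]),4)
    print("catch",z(-.077,.005,.008),"lid",[(z(-.035,y,.006),z(.06,y,.006)) for y in(-.13,-.08,.13)])
    for s,n in((1,"plane"),(-1,"mallet+tin")):
        q=V[(abs(X)<.12)&(Y*s>.2)&(Y*s<.33)&(V[...,2]>.02)]; print(n,q.min(0),q.max(0))
print(manip.state()["contact_force"],manip.state()["tool_pos"])
```

```text
catch 0.0723 lid [(np.float64(0.0796), np.float64(0.0797)), (np.float64(0.0798), np.float64(0.0801)), (np.float64(0.0796), np.float64(0.0796))]
plane [0.47725704 0.1642982  0.02011984] [0.6271988  0.21567126 0.0699597 ]
mallet+tin [ 0.47930211 -0.40281558  0.02011521] [ 0.68234234 -0.28806853  0.1634941 ]
catch 0.0658 lid [(np.float64(0.0987), np.float64(0.0836)), (np.float64(0.099), np.float64(0.0835)), (np.float64(0.0988), np.float64(0.0838))]
plane [0.4297152  0.11034283 0.0200089 ] [0.62729911 0.21567528 0.54526479]
mallet+tin [ 0.47946257 -0.40246252  0.02005382] [ 0.68228758 -0.28771917  0.16365295]
[ 0.77258491  1.57529079 -0.15877904] [0.39798427 0.05935833 0.24759143]
```

The catch is fully down at 66 mm and the lid's front edge is up 19 mm, about 0.16 rad. The mallet and tin are where they were. The plane's far extents are unchanged; the new readings near it are the arm passing through the view.

```bash
python3 -c "
from plant import manip
print(manip.job_done())"
```

```text
the job is handed in; nothing more can be done
None
```

I touched the ledge's left end, swept right to the groove and pressed the catch onto its stop; the lid now stands ajar at about 0.16 rad, the plane, mallet and tin have not moved, and the job is handed in (no verdict was returned).

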